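Lock off the key-machine isolator

ROBOT

A 6-joint arm with a two-finger parallel gripper is mounted at the origin on the work surface. World frame = base frame: x ahead of the robot, y to its left, z up, the work surface at z = 0. Lengths are in m, angles in rad, forces in N, time in s.
With the tool pointing down it reaches from about 0.275 to 0.75 m from the base axis. Payload 10.2 kg.
Tool frame: the origin (TCP) lies midway between the tips of the shut fingers; the grasp point (between the pads) lies 19 mm behind it; z points along the fingers, y is the line along which they close (so a half turn about z gives the same grasp; the last joint's range is limited). The gripper opens to 88 mm and grips with 3 to 60 N. Pads are 18 mm wide; open, the fingers measure 123 mm over their backs; the gripper's body (75 mm by 187 mm) begins 45 mm behind the grasp point.
Start: joints at [-1.396, 0.313, 1.498, -0, 1.331, -0.223], TCP at [0.203, -0.484, 0.239] pointing down, gripper open.
Joint ranges: [-2.94, 2.94], [-0.97, 2.17], [0.19, 2.56], [-1.23, 4.37], [0.02, 3.11], [-2.88, 2.88]. Speed limits (rad/s): [2.39, 2.39, 3.01, 3.14, 3.14, 3.14].

INTERFACE

Orientations are given as [roll, pitch, yaw] about the fixed x, y, z axes, in that order (R = Rz(yaw) Ry(pitch) Rx(roll)).
In Python, from rig import sense, grab_frame, finish_job gives the robot as it stands. The module is installed in compiled form; this text tells all that it offers.
- The arm moves only by the tool move_arm, never from a script. Its argument "plan" is a list of rows, each an object of numbers: "fingers": the finger opening in cm, from 0 to 8.81; "x", "y", "z": the shift along the tool's x, y, z in cm; "ax", "ay", "az": the turn, a rotation vector about the tool's x, y, z in rad. In form: [{"fingers": .., "x": .., "y": .., "z": .., "ax": .., "ay": .., "az": ..}, ...]. A call has 1 to 8 rows; each row is the pose to reach, as a shift and turn from the pose commanded when the call began, along the tool's axes at that moment; what a row does not reach only later rows make up. A row lasts 1/12 s, in which the tool goes at most 41.7 mm and 7.16 degrees, less where a joint would pass 70% of its speed; a pose out of reach is approached as far as the arm can. A call with a gripper value outside its range is refused whole. The fingers move at their own pace and stop on an object; "grip_force" is the grip in N (left out, the last holds). Time passes only in rows, so rows that repeat a pose let the fingers close. It gives the time, the measured TCP pose, the force, the opening and the grip force at its end, in the units of the state.
- sense(): the state, without advancing time (a new reading comes with each control period).
- grab_frame(name): name is "scene" or "top"; returns a dict with "color" (384x512x3 uint8, red, green, blue), "z_map" (384x512 float32, m along the optical axis (not along the pixel's ray), 0 where there is no reading), "fovy" (degrees; the focal length in pixels is half the picture's height over the tangent of half this angle, whatever the lens; pixels are square), "cx", "cy" (the principal point, pixels), "dist_coeffs" ([k1, k2, p1, p2, k3] as OpenCV has them; the pictures are not rectified), "rvec" (rotation vector, rad) and "tvec" (3), from world to camera coordinates, as OpenCV has them. Camera axes: x right, y down, z forward; pixel columns grow to the right and rows downward; lengths in m; the calibration is good to about 2 mm. A picture is of the moment at which its call begins.
- finish_job(): hands the job in; it is judged then, once.
The state is a dict: "time_s": time; "joint_positions": joint angles; "joint_velocities": joint speeds; "joint_efforts": joint torques, N m; "position": TCP position; "tcp_rot": TCP orientation; "wrist_force": force on the tool from outside, world axes, zero at the start; "wrist_torque": the same for the moment, N m; "opening": finger opening in m; "finger_force": force on a finger pad.
Only numpy, scipy, OpenCV 4.12 (cv2) and the standard library are available. Lean on these libraries where they do the work, as an engineer would, in place of code of your own. Each camera call takes 0.05 s, during which the arm holds its last target. There are 200 camera calls.

TASK

Before the key-cutting machine is serviced, lock off its power at the grey isolator box on the bench: swing the long handle round to OFF, so that the hole in its upright tab lines up with the hole in the fixed hasp plate, then slide the lock bolt by its upright knob all the way home through both holes. Leave the handle and bolt there, let go, and leave the lamp switch, the padlock and the screwdriver alone.

Things in the scene. Friction and masses are not known exactly. Their poses are not given: they have to be found in the camera images.
- isolator: Fixed grey box flat on the bench, y -65 to 255 mm, x -85 to 85 mm of its frame (lid rim 3 mm more); lid 70 mm above the bench. Carries handle, hasp plate and lock bolt. Origin: on the bench straight under the handle's vertical pivot axis; z up. +y = OFF direction, from the pivot to the hasp plate and bolt; +x = ON direction. Heights in all entries are above the bench.
- handle (a joint): Handle angle about its pivot, rad. 0 = OFF (along the box's +y, holes in line); grows clockwise seen from above, 1.57 = ON. Starts at 0.75 to 1.55. Nothing stops it at OFF: it can overshoot to -0.40. Stays where left; 6 N moves it 70 mm from the pivot. The bolt passes only with holes in line within 4 mm (0.03 rad); a little more and its round nose may draw the handle straight, else it butts.
- handle_grip (a point): Middle of the handle's grip, 70 mm from the pivot, 96 mm high. The grip is a black straight-sided bar 20 mm wide, from 78 to 115 mm high, running from 32 mm behind the pivot to 100 mm out. Beyond it a low steel tongue (top 92 mm high) carries the tab. Axes: y outward along the handle, z up.
- handle_hole (a point): Centre of the 18 mm round hole in the handle's upright steel tab, 135 mm from the pivot and 108 mm high. The tab is 44 mm wide, 6 mm thick, its top 128 mm high. Axes: y outward along the handle (also the hole's axis), z up.
- hasp_hole (a point): Centre of the 18 mm hole in the fixed upright hasp plate, 146 mm from the pivot along the box's +y, 108 mm high. Plate 60 mm wide, 6 mm thick, top 132 mm high; the tab sweeps past its inner face with 5 mm to spare. Behind it, 156 to 182 mm from the pivot, is the bolt's guide block, 30 mm wide, top 130 mm high. Axes as the box's.
- bolt (a joint): Travel of the lock bolt, m: 0 = fully back (as at the start), 0.045 = fully home. It slides in the box's -y direction, towards the pivot; about 3 N, and it stays where it is left. The 10 mm round-nosed rod lies 108 mm high; its nose meets the handle's tab after 16 mm of travel and passes 23 mm beyond it when home.
- bolt_knob (a point): Centre of the bolt's upright round steel knob, 22 mm diameter, from 98 to 150 mm above the bench (this point 124 mm high), 238 mm from the pivot along the box's +y when the bolt is back, 193 mm when it is home. Under it the lid is clear. Pushing it towards the pivot drives the bolt home. Axes as the box's.
- switchbox: Bystander: fixed white box 90 x 90 x 45 mm on the bench with a black rotary lamp switch on top (its top 89 mm high). Origin: centre of the box's underside.
- lamp_switch (a joint): Bystander: angle of the lamp switch's knob, rad, 0 at the start. To be left as it is.
- padlock: Bystander: loose brass padlock lying flat, body 62 x 55 x 24 mm with a steel shackle reaching 74 mm along its +y. Origin: centre of the underside of the brass body.
- screwdriver: Bystander: loose screwdriver, 200 mm long, lying on the bench along its x.

How it is judged:
On the way, in this order (a step that is already met when the one before it is completed fails the run):
1. the handle has been swung to OFF (within 0.06 rad) before the bolt is home (value of joint handle between -0.06 and 0.06 rad and value of joint bolt below 0.035 m), for 0.1 s.
2. the bolt has been slid home with the holes in line (value of joint bolt above 0.04 m and value of joint handle between -0.045 and 0.045 rad), for 0.2 s.
At the end, for the whole second after the job is handed in: The handle stands at OFF (within 0.045 rad of the box's +y, so that the holes are in line) and the lock bolt is home through both holes (at least 40 of its 45 mm of travel) (all of step 2); the robot touches nothing.
It fails at once if the lamp switch is turned (value of joint lamp_switch above 0.2 rad).
It fails at once if the padlock is disturbed (moved over 20 mm) (distance of padlock from where it was at the start of the episode above 0.02 m).
It fails at once if the screwdriver is disturbed (moved over 20 mm) (distance of screwdriver from where it was at the start of the episode above 0.02 m).
It fails at once if the lamp switch's box is knocked (over 5 N) (contact force between switchbox and the arm above 5 N or contact force between switchbox and the fingers above 5 N).
It also fails if it takes over 48 s, if anything falls off the work surface, if the arm or the gripper's body presses on something with over 40 N, if the wrist force passes 120 N, or if a joint passes its speed limit or range.

## Working session

There is one attempt and no reset: what is moved stays moved. The work goes in short steps, Python scripts to look and compute and a tool call to move; the robot and the scene stay as the last step left them, time stands still between calls to the robot, and variables do not carry over. Pictures are saved under pics/ and viewed, at most 10 in all, crops included, and the job is handed in when it is done.

Besides the shell and the picture viewer there is one more tool, called after "Request:" in YAML: its name, and indented under it one key for each argument. move_arm: Moves the arm, as the interface text tells. Its arguments: {"type":"object","properties":{"plan":{"type":"array","items":{"type":"object","properties":{"fingers":{"type":"number"},"x":{"type":"number"},"y":{"type":"number"},"z":{"type":"number"},"ax":{"type":"number"},"ay":{"type":"number"},"az":{"type":"number"}}}},"grip_force":{"type":"number"}},"required":["plan"]}

```bash
mkdir -p pics; cat > h.py <<'E'
import numpy as np, cv2
from rig import sense, grab_frame, finish_job
def cam(f):
    fl=f["color"].shape[0]/2/np.tan(np.radians(f["fovy"])/2)
    K=np.array([[fl,0,f["cx"]],[0,fl,f["cy"]],[0,0,1.]])
    return K,np.array(f["dist_coeffs"],float),cv2.Rodrigues(np.array(f["rvec"],float))[0],np.array(f["tvec"],float).ravel()
def rays(f,px):
    K,d,R,t=cam(f)
    n=cv2.undistortPoints(np.array(px,float).reshape(-1,1,2),K,d).reshape(-1,2)
    return np.c_[n,np.ones(len(n))],R,t
def onplane(f,px,z):
    n,R,t=rays(f,px); c=-R.T@t; w=n@R
    return c+w*((z-c[2])/w[:,2])[:,None]
def cloud(f):
    h,w=f["z_map"].shape
    u,v=np.meshgrid(np.arange(w),np.arange(h))
    n,R,t=rays(f,np.c_[u.ravel(),v.ravel()])
    return ((n*f["z_map"].reshape(-1,1)-t)@R).reshape(h,w,3)
E
python3 - <<'E'
from h import *
for n in("scene","top"):
    f=grab_frame(n); cv2.imwrite(f"pics/{n}0.png",f["color"][:,:,::-1]); np.save(f"{n}0.npy",f,allow_pickle=True)
    K,d,R,t=cam(f); print(n,-R.T@t,d,(f["z_map"]>0).mean())
print(sense())
E
```

```text
scene [1.17369991 0.36240134 0.95262073] [-0.05182128  0.          0.          0.          0.        ] 0.9960988362630209
top [0.40827223 0.00217568 1.40804263] [-0.11198689  0.          0.          0.          0.        ] 0.9961140950520834
{'time_s': 0.1, 'joint_positions': array([-1.39638585e+00,  3.13404354e-01,  1.49834122e+00, -1.59690708e-05,
        1.33099120e+00, -2.23413961e-01]), 'joint_velocities': array([-0.00089796, -0.00185628, -0.00236417,  0.00035958,  0.00049537,
       -0.00241724]), 'joint_efforts': array([ 2.54781939e-03, -4.02811468e+01, -2.52647996e+01,  6.95404108e-02,
        3.42009310e-02, -5.56454791e-05]), 'position': array([ 0.20333274, -0.48379525,  0.23822051]), 'tcp_rot': array([-3.14047353e+00, -2.38368471e-04,  3.97828109e-01]), 'wrist_force': array([ 0.5051487 , -0.21448324,  0.03094664]), 'wrist_torque': array([-0.06439063,  0.07031537,  0.0763556 ]), 'finger_force': 0.0, 'opening': 0.08813074353610151}
```

View pics/scene0.png

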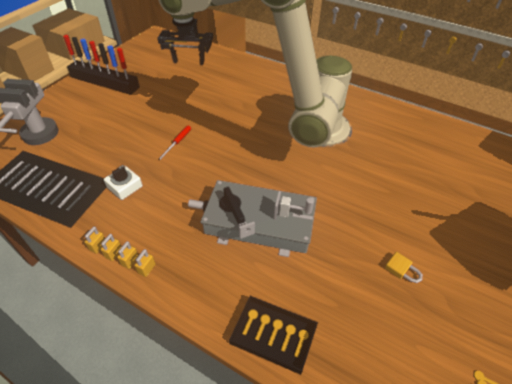

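View pics/top0.png

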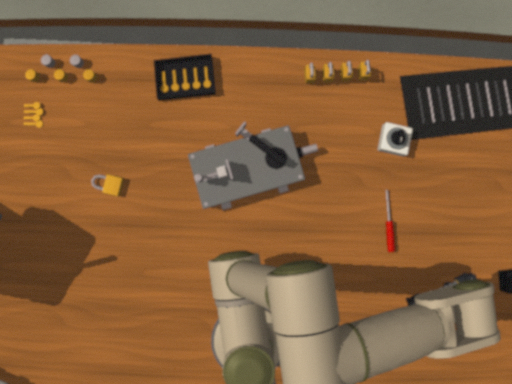

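The top view shows the isolator box at about u 190–305, v 128–208. The pivot is near (277,157), the handle points to the tab at (242,129), and the hasp and bolt are near (215,172). The padlock is at (110,185), the lamp switch at (396,139) and the screwdriver at (390,220). Next I'll measure the box from the depth.

```bash
python3 - <<'E'
from h import *
f=np.load("top0.npy",allow_pickle=True).item(); P=cloud(f); c=f["color"].astype(int)
roi=np.zeros(P.shape[:2],bool); roi[115:220,180:325]=1
lid=roi&(abs(P[...,2]-.07)<.006)
print("lid z",np.median(P[lid][:,2]),lid.sum())
q=P[lid]; r=cv2.minAreaRect((q[:,:2]*1000).astype(np.float32)); print("rect lid",r, cv2.boxPoints(r))
# dark handle grip
bl=roi&(c.max(2)<60)&(P[...,2]>.085)
q=P[bl]; print("grip n",len(q),"z",np.percentile(q[:,2],[5,50,95])); r=cv2.minAreaRect((q[:,:2]*1000).astype(np.float32)); print(r,cv2.boxPoints(r))
hi=roi&(P[...,2]>.09)&~bl
n,l,s,ce=cv2.connectedComponentsWithStats(hi.astype(np.uint8))
for i in range(1,n):
    q=P[l==i]; print(s[i],ce[i],q.mean(0),q[:,2].max())
im=cv2.resize(f["color"][115:215,180:325,::-1],None,fx=5.5,fy=5.5,interpolation=cv2.INTER_CUBIC); cv2.imwrite("pics/crop0.png",im)
E
```

```text
lid z 0.06978396006542806 5092
rect lid ((562.1956176757812, 30.732650756835938), (208.0846710205078, 326.4178466796875), 17.831871032714844) [[ 413.1729   154.24054]
 [ 513.1302  -156.49594]
 [ 711.2183   -92.77524]
 [ 611.26105  217.96124]]
grip n 349 z [0.08643418 0.11358243 0.11839639]
((589.5327758789062, -36.215301513671875), (126.42020416259766, 50.2326774597168), 64.98633575439453) [[ 540.04474   -82.87668 ]
 [ 585.566    -104.11679 ]
 [ 639.0208     10.446075]
 [ 593.4996     31.686188]]
[308 117   1   1   1] [308. 117.] [0.40827223 0.00217568 1.40804263] 1.408042630393431
[311 116   1   1   1] [311. 116.] [0.40827223 0.00217568 1.40804263] 1.408042630393431
[277 119   1   1   1] [277. 119.] [0.40827223 0.00217568 1.40804263] 1.408042630393431
[301 121   1   1   1] [301. 121.] [0.40827223 0.00217568 1.40804263] 1.408042630393431
[236 122  20  24 121] [243.97520661 131.97520661] [0.64739298 0.03427753 0.10660791] 0.13190872300126416
[279 123   1   1   1] [279. 123.] [0.40827223 0.00217568 1.40804263] 1.408042630393431
[276 129   1   1   1] [276. 129.] [0.40827223 0.00217568 1
[... 3195 characters left out ...]
31
[196 202   1   1   1] [196. 202.] [0.40827223 0.00217568 1.40804263] 1.408042630393431
[264 203   1   1   1] [264. 203.] [0.40827223 0.00217568 1.40804263] 1.408042630393431
[230 208   1   1   1] [230. 208.] [0.40827223 0.00217568 1.40804263] 1.408042630393431
[205 211   1   1   1] [205. 211.] [0.40827223 0.00217568 1.40804263] 1.408042630393431
[279 211   1   1   1] [279. 211.] [0.40827223 0.00217568 1.40804263] 1.408042630393431
[260 213   1   1   1] [260. 213.] [0.40827223 0.00217568 1.40804263] 1.408042630393431
[314 212   1   1   1] [314. 212.] [0.40827223 0.00217568 1.40804263] 1.408042630393431
[305 218   1   2   2] [305.  218.5] [0.40827223 0.00217568 1.40804263] 1.408042630393431
```

View pics/crop0.png

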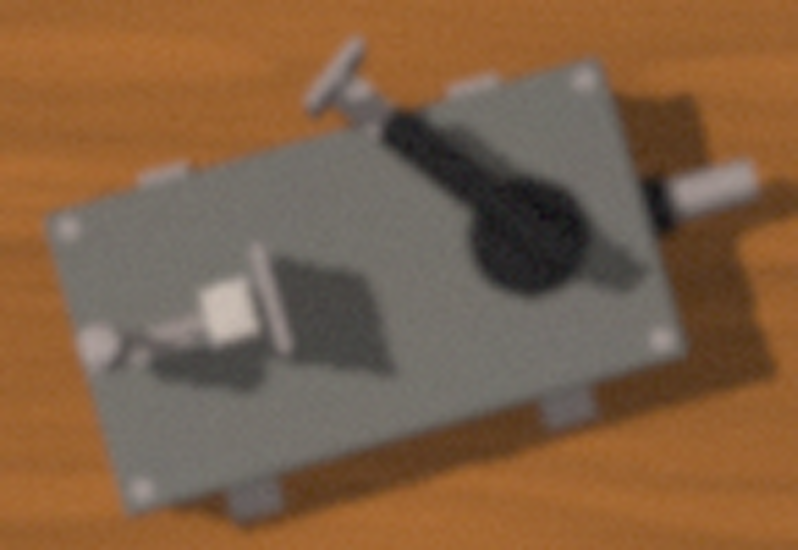

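The crop shows lid corners at (46,215), (600,58), (688,353) and (130,515), the knob top at (100,343), and the hasp top edge from (257,245) to (286,352). The tab top edge runs from (360,42) to (312,108), and the pivot boss is at (530,237). I'll cast rays through these and check the sizes.

```bash
python3 - <<'E'
from h import *
f=np.load("top0.npy",allow_pickle=True).item()
g=lambda p,z: onplane(f,np.array(p,float)/5.5-.41+[180,115],z)[:,:2]*1000
L=g([(46,215),(600,58),(688,353),(130,515)],.07); print(L.round(1),"sides",np.linalg.norm(np.roll(L,-1,0)-L,axis=1).round(1))
c=L.mean(0); e=(L[0]-L[1])+(L[3]-L[2]); e/=np.linalg.norm(e)   # +y box
piv=c-95*e; ex=np.array([e[1],-e[0]])
print("piv",piv,"ydir",e,"yaw +y",np.arctan2(e[1],e[0]),"xdir",ex)
B=lambda p:np.c_[(p-piv)@ex,(p-piv)@e].round(1)
print("knob(238)",B(g([(100,343)],.15)),"block(0,169)",B(g([(229,311)],.13)),"hasp(±30,146)",B(g([(257,245),(286,352)],.132)))
t=B(g([(360,42),(312,108)],.128)); m=t.mean(0); print("tab",t,np.linalg.norm(m),"angle",np.arctan2(m[0],m[1]))
print("boss",B(g([(530,237)],.09)),"grip end",B(g([(405,128)],.1)))
E
```

```text
[[ 581.9  205.3]
 [ 679.8 -102.3]
 [ 514.8 -155. ]
 [ 416.1  152.2]] sides [322.8 173.2 322.7 174.1]
piv [577.11012687 -65.41284346] ydir [-0.30451479  0.95250761] yaw +y 1.880225308858385 xdir [0.95250761 0.30451479]
knob(238) [[  0.6 238.7]] block(0,169) [[  0.2 170.2]] hasp(±30,146) [[ 29.7 146.2]
 [-29.4 147. ]]
tab [[120.7  63.2]
 [ 93.3  97.8]] 133.9001493651146 angle 0.9258015671332992
boss [[-1.9  1.8]] grip end [[73.6 51.6]]
```

The fit is good: knob at (0.6, 238.7), hasp at ±30/146.6, tab radius 133.9, handle angle about 0.926 rad. Next I'll write a helper for move numbers and work out the approach.

```bash
cat >> h.py <<'E'
from scipy.spatial.transform import Rotation as Ro
piv=np.array([.5771,-.0654]); e=np.array([-.30451,.95251]); ex=np.array([.95251,.30451]); YB=1.8802
def box(bx,by): return piv+bx*ex+by*e
def grip(a,r=.07): return box(r*np.sin(a),r*np.cos(a))
def step(xy,z,yaw,s=None):
    s=s or sense(); R=Ro.from_euler("xyz",s["tcp_rot"]); T=Ro.from_euler("xyz",[np.pi,0,yaw])
    d=R.inv().apply(np.r_[xy,z]-s["position"])*100
    return d.round(2),(R.inv()*T).as_rotvec().round(3)
def st():
    s=sense(); p=s["position"]-np.r_[piv,0]
    print("t",round(s["time_s"],2),"pos",s["position"].round(4),"box",(p[:2]@ex).round(4),(p[:2]@e).round(4),"yaw",s["tcp_rot"].round(3),"F",s["wrist_force"].round(1),"op",round(s["opening"],4),"ff",s["finger_force"])
E
python3 -c "
from h import *
print(step(grip(.926),.19,YB-.926))"
```

```text
(array([ 56.61, -27.78,   4.87]), array([-0.001, -0.001, -0.556]))
```

Request:
move_arm:
  plan:
    - {"fingers": 8.8,"x": 4,"y": -2,"z": 0.3,"az": -0.04}
    - {"fingers": 8.8,"x": 7.5,"y": -3.7,"z": 0.6,"az": -0.08}
    - {"fingers": 8.8,"x": 11,"y": -5.4,"z": 0.9,"az": -0.12}
    - {"fingers": 8.8,"x": 14.5,"y": -7.1,"z": 1.2,"az": -0.16}
    - {"fingers": 8.8,"x": 18,"y": -8.8,"z": 1.5,"az": -0.2}
    - {"fingers": 8.8,"x": 21.5,"y": -10.5,"z": 1.8,"az": -0.24}
    - {"fingers": 8.8,"x": 25,"y": -12.2,"z": 2.1,"az": -0.28}
    - {"fingers": 8.8,"x": 28.3,"y": -13.9,"z": 2.4,"az": -0.28}

```text
invalid input
```

```bash
python3 -c "
from h import *
st();print(step(grip(.926),.19,YB-.926))"
```

```text
t 0.1 pos [ 0.2033 -0.4838  0.2382] box -0.4834 -0.2847 yaw [-3.14  -0.     0.398] F [ 0.5 -0.2  0. ] op 0.0881 ff 0.0
(array([ 56.61, -27.78,   4.87]), array([-0.001, -0.001, -0.556]))
```

Request:
move_arm:
  plan:
    - {"fingers": 8.8,"x": 14,"y": -7,"z": 1.2,"ax": 0,"ay": 0,"az": -0.14}
    - {"fingers": 8.8,"x": 28,"y": -14,"z": 2.4,"ax": 0,"ay": 0,"az": -0.28}
    - {"fingers": 8.8,"x": 28,"y": -14,"z": 2.4,"ax": 0,"ay": 0,"az": -0.28}
    - {"fingers": 8.8,"x": 28,"y": -14,"z": 2.4,"ax": 0,"ay": 0,"az": -0.28}
    - {"fingers": 8.8,"x": 28,"y": -14,"z": 2.4,"ax": 0,"ay": 0,"az": -0.28}
    - {"fingers": 8.8,"x": 28,"y": -14,"z": 2.4,"ax": 0,"ay": 0,"az": -0.28}
    - {"fingers": 8.8,"x": 28,"y": -14,"z": 2.4,"ax": 0,"ay": 0,"az": -0.28}
    - {"fingers": 8.8,"x": 28,"y": -14,"z": 2.4,"ax": 0,"ay": 0,"az": -0.28}
  grip_force: 30

```text
time_s: 0.77
position: [0.4089, -0.2432, 0.2143]
tcp_rot: [-3.141, -0.001, 0.68]
wrist_force: [-0.6, -1.0, 0.8]
opening: 0.0879
finger_force: 0.0
```

```bash
python3 -c "
from h import *
st();print(step(grip(.926),.19,YB-.926))"
```

```text
t 0.77 pos [ 0.4089 -0.2432  0.2143] box -0.2144 -0.1181 yaw [-3.141e+00 -1.000e-03  6.800e-01] F [-0.6 -1.   0.8] op 0.0879 ff 0.0
(array([31.  , -5.14,  2.45]), array([-0.001, -0.001, -0.274]))
```

Request:
move_arm:
  plan:
    - {"fingers": 8.8,"x": 31,"y": -5.1,"z": 2.4,"ax": 0,"ay": 0,"az": -0.274}
    - {"fingers": 8.8,"x": 31,"y": -5.1,"z": 2.4,"ax": 0,"ay": 0,"az": -0.274}
    - {"fingers": 8.8,"x": 31,"y": -5.1,"z": 2.4,"ax": 0,"ay": 0,"az": -0.274}
    - {"fingers": 8.8,"x": 31,"y": -5.1,"z": 2.4,"ax": 0,"ay": 0,"az": -0.274}
    - {"fingers": 8.8,"x": 31,"y": -5.1,"z": 2.4,"ax": 0,"ay": 0,"az": -0.274}
    - {"fingers": 8.8,"x": 31,"y": -5.1,"z": 2.4,"ax": 0,"ay": 0,"az": -0.274}
    - {"fingers": 8.8,"x": 31,"y": -5.1,"z": 2.4,"ax": 0,"ay": 0,"az": -0.274}
    - {"fingers": 8.8,"x": 31,"y": -5.1,"z": 2.4,"ax": 0,"ay": 0,"az": -0.274}

```text
time_s: 1.43
position: [0.6182, -0.0089, 0.1897]
tcp_rot: [-3.14, -0.0, 0.954]
wrist_force: [0.1, 0.2, -0.6]
opening: 0.0879
finger_force: 0.0
```

Request:
move_arm:
  plan:
    - {"fingers": 8.8,"x": 0,"y": 0,"z": 0,"ax": 0,"ay": 0,"az": 0}
    - {"fingers": 8.8,"x": 0,"y": 0,"z": 0,"ax": 0,"ay": 0,"az": 0}
    - {"fingers": 8.8,"x": 0,"y": 0,"z": 0,"ax": 0,"ay": 0,"az": 0}

```text
time_s: 1.68
position: [0.6163, -0.013, 0.1905]
tcp_rot: [-3.141, 0.001, 0.951]
wrist_force: [-0.1, -0.7, 0.7]
opening: 0.088
finger_force: 0.0
```

```bash
python3 -c "
from h import *
st();print(step(grip(.926),.085,YB-.926))
f=grab_frame('scene');cv2.imwrite('pics/s1.png',f['color'][:,:,::-1])"
```

```text
t 1.68 pos [ 0.6163 -0.013   0.1905] box 0.0533 0.038 yaw [-3.141e+00  1.000e-03  9.510e-01] F [-0.1 -0.7  0.7] op 0.088 ff 0.0
(array([ 0.46, -0.16, 10.55]), array([-0.001,  0.001, -0.003]))
```

View pics/s1.png

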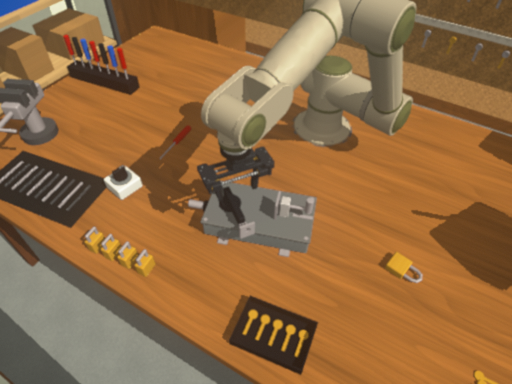

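The gripper is above the handle, around (240,190), straddling the bar, so I'll lower and grip.

Request:
move_arm:
  plan:
    - {"fingers": 8.8,"x": 0.2,"y": 0,"z": 2,"ax": 0,"ay": 0,"az": 0}
    - {"fingers": 8.8,"x": 0.3,"y": 0,"z": 4.5,"ax": 0,"ay": 0,"az": 0}
    - {"fingers": 8.8,"x": 0.3,"y": 0,"z": 7,"ax": 0,"ay": 0,"az": 0}
    - {"fingers": 8.8,"x": 0.3,"y": 0,"z": 9,"ax": 0,"ay": 0,"az": 0}
    - {"fingers": 8.8,"x": 0.3,"y": 0,"z": 10.2,"ax": 0,"ay": 0,"az": 0}
    - {"fingers": 8.8,"x": 0.3,"y": 0,"z": 10.5,"ax": 0,"ay": 0,"az": 0}
    - {"fingers": 8.8,"x": 0.3,"y": 0,"z": 10.5,"ax": 0,"ay": 0,"az": 0}
    - {"fingers": 8.8,"x": 0.3,"y": 0,"z": 10.5,"ax": 0,"ay": 0,"az": 0}

```text
time_s: 2.4
position: [0.619, -0.0104, 0.0871]
tcp_rot: [3.14, -0.001, 0.951]
wrist_force: [1.1, 0.8, 0.6]
opening: 0.0882
finger_force: 0.0
```

Request:
move_arm:
  plan:
    - {"fingers": 8.8,"x": 0,"y": 0,"z": 0,"ax": 0,"ay": 0,"az": 0}
    - {"fingers": 8.8,"x": 0,"y": 0,"z": 0,"ax": 0,"ay": 0,"az": 0}

```text
time_s: 2.57
position: [0.619, -0.0101, 0.0869]
tcp_rot: [3.14, -0.001, 0.952]
wrist_force: [0.3, 0.0, 0.3]
opening: 0.0879
finger_force: 0.0
```

```bash
python3 -c "
from h import *
st();print(step(grip(.926),.085,YB-.926))"
```

```text
t 2.57 pos [ 0.619  -0.0101  0.0869] box 0.0568 0.0399 yaw [ 3.14e+00 -1.00e-03  9.52e-01] F [0.3 0.  0.3] op 0.0879 ff 0.0
(array([ 0.06, -0.22,  0.19]), array([ 0.002, -0.001, -0.003]))
```

Request:
move_arm:
  plan:
    - {"fingers": 8.8,"x": 0,"y": -0.2,"z": 0.1,"ax": 0,"ay": 0,"az": 0}
    - {"fingers": 4,"x": 0,"y": -0.2,"z": 0.1,"ax": 0,"ay": 0,"az": 0}
    - {"fingers": 1,"x": 0,"y": -0.2,"z": 0.1,"ax": 0,"ay": 0,"az": 0}
    - {"fingers": 1,"x": 0,"y": -0.2,"z": 0.1,"ax": 0,"ay": 0,"az": 0}
    - {"fingers": 1,"x": 0,"y": -0.2,"z": 0.1,"ax": 0,"ay": 0,"az": 0}
    - {"fingers": 1,"x": 0,"y": -0.2,"z": 0.1,"ax": 0,"ay": 0,"az": 0}
    - {"fingers": 1,"x": 0,"y": -0.2,"z": 0.1,"ax": 0,"ay": 0,"az": 0}
    - {"fingers": 1,"x": 0,"y": -0.2,"z": 0.1,"ax": 0,"ay": 0,"az": 0}
  grip_force: 30

```text
time_s: 3.23
position: [0.6169, -0.0088, 0.0847]
tcp_rot: [-3.141, 0.0, 0.952]
wrist_force: [0.2, 0.5, 0.4]
opening: 0.0429
finger_force: 0.0
```

```bash
python3 -c "
from h import *
s=sense();st()
for a in np.linspace(.926,0,15)[1:]:
  d,r=step(grip(a),s['position'][2],YB-a,s); print(round(a,3),d,r)"
```

```text
t 3.23 pos [ 0.6169 -0.0088  0.0847] box 0.0551 0.0418 yaw [-3.141  0.     0.952] F [0.2 0.5 0.4] op 0.0429 ff 0.0
0.86 [ 0.06 -0.43  0.  ] [-0.     0.    -0.069]
0.794 [ 0.02 -0.89  0.  ] [-0.     0.    -0.135]
0.728 [-0.06 -1.35  0.  ] [-0.     0.    -0.201]
0.661 [-0.17 -1.8   0.  ] [-0.     0.    -0.267]
0.595 [-0.3  -2.24  0.  ] [-0.     0.    -0.333]
0.529 [-0.47 -2.67  0.  ] [-0.     0.    -0.399]
0.463 [-0.66 -3.09  0.  ] [-0.     0.    -0.465]
0.397 [-0.89 -3.5   0.  ] [-0.     0.    -0.532]
0.331 [-1.13 -3.89  0.  ] [-0.     0.    -0.598]
0.265 [-1.41 -4.27  0.  ] [-0.     0.    -0.664]
0.198 [-1.7  -4.62  0.  ] [-0.    0.   -0.73]
0.132 [-2.02 -4.96  0.  ] [-0.     0.    -0.796]
0.066 [-2.36 -5.27  0.  ] [-0.     0.    -0.862]
0.0 [-2.73 -5.56  0.  ] [-0.     0.    -0.928]
```

Continue closing, as the fingers are still at 43 mm.

Request:
move_arm:
  plan:
    - {"fingers": 1,"x": 0,"y": 0,"z": 0,"ax": 0,"ay": 0,"az": 0}
    - {"fingers": 1,"x": 0,"y": 0,"z": 0,"ax": 0,"ay": 0,"az": 0}
    - {"fingers": 1,"x": 0,"y": 0,"z": 0,"ax": 0,"ay": 0,"az": 0}
    - {"fingers": 1,"x": 0,"y": 0,"z": 0,"ax": 0,"ay": 0,"az": 0}
    - {"fingers": 1,"x": 0,"y": 0,"z": 0,"ax": 0,"ay": 0,"az": 0}
    - {"fingers": 1,"x": 0,"y": 0,"z": 0,"ax": 0,"ay": 0,"az": 0}
    - {"fingers": 1,"x": 0,"y": 0,"z": 0,"ax": 0,"ay": 0,"az": 0}
    - {"fingers": 1,"x": 0,"y": 0,"z": 0,"ax": 0,"ay": 0,"az": 0}

```text
time_s: 3.9
position: [0.6175, -0.009, 0.0848]
tcp_rot: [3.14, -0.001, 0.952]
wrist_force: [5.7, -2.1, -3.7]
opening: 0.0198
finger_force: 30.0
```

```bash
python3 -c "
from h import *
st()"
```

```text
t 3.9 pos [ 0.6175 -0.009   0.0848] box 0.0556 0.0414 yaw [ 3.14e+00 -1.00e-03  9.52e-01] F [ 5.7 -2.1 -3.7] op 0.0198 ff 30.02517797984183
```

Gripped at 19.8 mm, which matches the 20 mm bar. Now I'll swing the first half.

Request:
move_arm:
  plan:
    - {"fingers": 1,"x": 0.05,"y": -0.43,"z": 0,"ax": 0,"ay": 0,"az": -0.066}
    - {"fingers": 1,"x": 0.02,"y": -0.89,"z": 0,"ax": 0,"ay": 0,"az": -0.132}
    - {"fingers": 1,"x": -0.06,"y": -1.35,"z": 0,"ax": 0,"ay": 0,"az": -0.2}
    - {"fingers": 1,"x": -0.17,"y": -1.8,"z": 0,"ax": 0,"ay": 0,"az": -0.265}
    - {"fingers": 1,"x": -0.3,"y": -2.24,"z": 0,"ax": 0,"ay": 0,"az": -0.33}
    - {"fingers": 1,"x": -0.47,"y": -2.67,"z": 0,"ax": 0,"ay": 0,"az": -0.4}
    - {"fingers": 1,"x": -0.66,"y": -3.09,"z": 0,"ax": 0,"ay": 0,"az": -0.465}
    - {"fingers": 1,"x": -0.89,"y": -3.5,"z": 0,"ax": 0,"ay": 0,"az": -0.53}

```text
time_s: 4.57
position: [0.5841, 0.0031, 0.0848]
tcp_rot: [3.139, 0.002, 1.485]
wrist_force: [9.1, -6.8, -5.4]
opening: 0.0199
finger_force: 30.0
```

```bash
python3 -c "
from h import *
s=sense();st()
p=s['position'][:2]-piv;print('ang',np.arctan2(p@ex,p@e),YB-s['tcp_rot'][2])
for a in np.linspace(.38,0,8):
  d,r=step(grip(a),s['position'][2],YB-a,s); print(round(a,3),d,r)"
```

```text
t 4.57 pos [0.5841 0.0031 0.0848] box 0.0275 0.0631 yaw [3.139e+00 2.000e-03 1.485e+00] F [ 9.1 -6.8 -5.4] op 0.0199 ff 30.0096224877052
ang 0.41088357647355306 0.3956332501288584
0.38 [ 0.12 -0.21 -0.  ] [ 0.003  0.002 -0.016]
0.326 [ 0.1  -0.59 -0.  ] [ 0.003  0.002 -0.07 ]
0.271 [ 0.07 -0.97 -0.  ] [ 0.003  0.002 -0.124]
0.217 [ 0.01 -1.35 -0.  ] [ 0.003  0.002 -0.178]
0.163 [-0.07 -1.72 -0.01] [ 0.003  0.002 -0.233]
0.109 [-0.17 -2.09 -0.01] [ 0.003  0.002 -0.287]
0.054 [-0.28 -2.45 -0.01] [ 0.003  0.002 -0.341]
0.0 [-0.42 -2.8  -0.01] [ 0.003  0.002 -0.396]
```

Request:
move_arm:
  plan:
    - {"fingers": 1,"x": 0.0,"y": -0.45,"z": 0,"ax": 0,"ay": 0,"az": -0.065}
    - {"fingers": 1,"x": -0.05,"y": -0.9,"z": 0,"ax": 0,"ay": 0,"az": -0.13}
    - {"fingers": 1,"x": -0.13,"y": -1.36,"z": 0,"ax": 0,"ay": 0,"az": -0.195}
    - {"fingers": 1,"x": -0.23,"y": -1.8,"z": 0,"ax": 0,"ay": 0,"az": -0.26}
    - {"fingers": 1,"x": -0.36,"y": -2.23,"z": 0,"ax": 0,"ay": 0,"az": -0.325}
    - {"fingers": 1,"x": -0.52,"y": -2.75,"z": 0,"ax": 0,"ay": 0,"az": -0.396}
    - {"fingers": 1,"x": -0.52,"y": -2.75,"z": 0,"ax": 0,"ay": 0,"az": -0.396}
    - {"fingers": 1,"x": -0.52,"y": -2.75,"z": 0,"ax": 0,"ay": 0,"az": -0.396}

```text
time_s: 5.23
position: [0.5564, -0.0003, 0.0848]
tcp_rot: [3.14, 0.004, 1.879]
wrist_force: [7.9, -10.5, -7.3]
opening: 0.0197
finger_force: 30.3
```

```bash
python3 -c "
from h import *
s=sense();st()
p=s['position'][:2]-piv;print('ang',np.arctan2(p@ex,p@e),YB-s['tcp_rot'][2])
f=grab_frame('top'); cv2.imwrite('pics/crop1.png',cv2.resize(f['color'][115:215,180:325,::-1],None,fx=5.5,fy=5.5,interpolation=cv2.INTER_CUBIC))"
```

```text
t 5.23 pos [ 5.564e-01 -3.000e-04  8.480e-02] box 0.0001 0.0683 yaw [3.14  0.004 1.879] F [  7.9 -10.5  -7.3] op 0.0197 ff 30.277069760486484
ang 0.0019311670215046092 0.0013546521890157592
```

View pics/crop1.png

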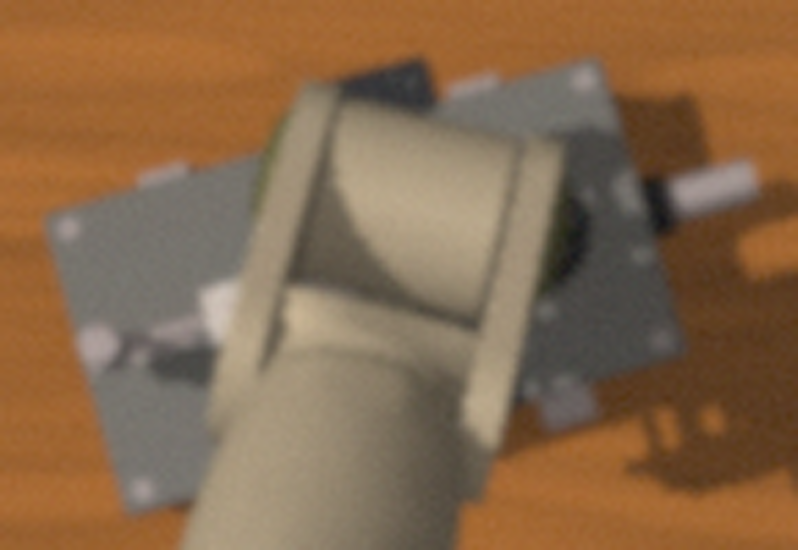

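The arm hides the tab, and the commanded angle reads about 0. I'll release, rise and look.

Request:
move_arm:
  plan:
    - {"fingers": 6,"x": 0,"y": 0,"z": 0,"ax": 0,"ay": 0,"az": 0}
    - {"fingers": 6,"x": 0,"y": 0,"z": 0,"ax": 0,"ay": 0,"az": 0}
    - {"fingers": 6,"x": 0,"y": 0,"z": 0,"ax": 0,"ay": 0,"az": 0}
    - {"fingers": 6,"x": 0,"y": 0,"z": 0,"ax": 0,"ay": 0,"az": 0}
    - {"fingers": 6,"x": 0,"y": 0,"z": 0,"ax": 0,"ay": 0,"az": 0}
    - {"fingers": 6,"x": 0,"y": 0,"z": -2,"ax": 0,"ay": 0,"az": 0}
    - {"fingers": 6,"x": 0,"y": 0,"z": -5,"ax": 0,"ay": 0,"az": 0}
    - {"fingers": 6,"x": 0,"y": 0,"z": -9,"ax": 0,"ay": 0,"az": 0}

```text
time_s: 5.95
position: [0.5541, 0.0019, 0.1739]
tcp_rot: [-3.137, -0.003, 1.878]
wrist_force: [0.9, 0.3, 1.2]
opening: 0.0606
finger_force: 0.0
```

```bash
python3 -c "
from h import *
st();print(step(box(0,.275),.19,YB))"
```

```text
t 5.95 pos [0.5541 0.0019 0.1739] box -0.0014 0.0711 yaw [-3.137e+00 -3.000e-03  1.878e+00] F [0.9 0.3 1.2] op 0.0606 ff 0.0
(array([20.39,  0.09, -1.56]), array([-0.004, -0.003, -0.002]))
```

Request:
move_arm:
  plan:
    - {"fingers": 0,"x": 3,"y": 0,"z": -2,"ax": 0,"ay": 0,"az": 0}
    - {"fingers": 0,"x": 6,"y": 0,"z": -2,"ax": 0,"ay": 0,"az": 0}
    - {"fingers": 0,"x": 9,"y": 0,"z": -2,"ax": 0,"ay": 0,"az": 0}
    - {"fingers": 0,"x": 12,"y": 0,"z": -2,"ax": 0,"ay": 0,"az": 0}
    - {"fingers": 0,"x": 15,"y": 0,"z": -2,"ax": 0,"ay": 0,"az": 0}
    - {"fingers": 0,"x": 18,"y": 0,"z": -2,"ax": 0,"ay": 0,"az": 0}
    - {"fingers": 0,"x": 20.4,"y": 0,"z": -2,"ax": 0,"ay": 0,"az": 0}
    - {"fingers": 0,"x": 20.4,"y": 0,"z": -2,"ax": 0,"ay": 0,"az": 0}

```text
time_s: 6.62
position: [0.4922, 0.1994, 0.1949]
tcp_rot: [-3.142, -0.001, 1.882]
wrist_force: [0.9, 0.3, 0.1]
opening: 0.0085
finger_force: 0.0
```

Request:
move_arm:
  plan:
    - {"fingers": 0,"x": 0,"y": 0,"z": 0,"ax": 0,"ay": 0,"az": 0}
    - {"fingers": 0,"x": 0,"y": 0,"z": 0,"ax": 0,"ay": 0,"az": 0}
    - {"fingers": 0,"x": 0,"y": 0,"z": 0,"ax": 0,"ay": 0,"az": 0}
    - {"fingers": 0,"x": 0,"y": 0,"z": 0,"ax": 0,"ay": 0,"az": 0}

```text
time_s: 6.95
position: [0.4941, 0.1951, 0.1947]
tcp_rot: [-3.142, 0.0, 1.876]
wrist_force: [1.0, 0.1, 0.9]
opening: 0.0008
finger_force: 0.0
```

```bash
python3 -c "
from h import *
st();print(step(box(0,.275),.118,YB))
f=grab_frame('top'); np.save('top2.npy',f,allow_pickle=True); cv2.imwrite('pics/crop2.png',cv2.resize(f['color'][115:215,180:325,::-1],None,fx=5.5,fy=5.5,interpolation=cv2.INTER_CUBIC))"
```

```text
t 6.95 pos [0.4941 0.1951 0.1947] box 0.0002 0.2735 yaw [-3.142  0.     1.876] F [1.  0.1 0.9] op 0.0008 ff 0.0
(array([ 0.16, -0.02,  7.67]), array([-0.   ,  0.   , -0.004]))
```

View pics/crop2.png

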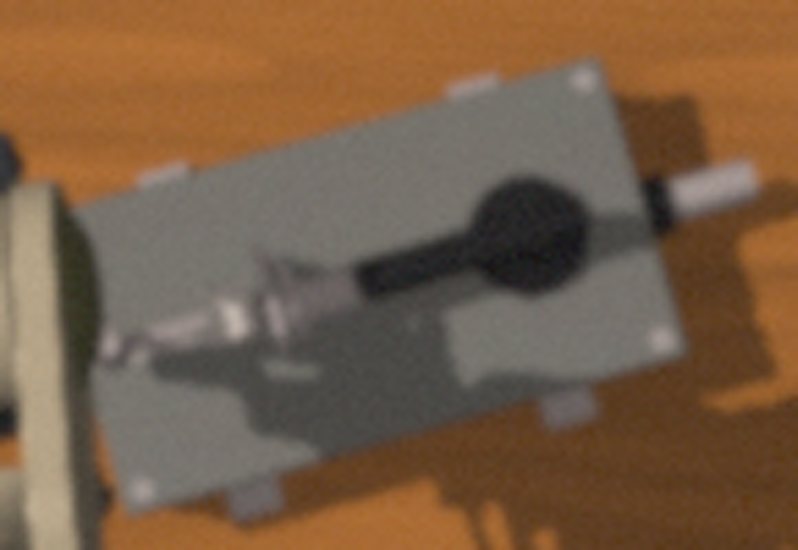

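The handle, bar end near (365,282), now lies toward the hasp at (275,300). I'll measure the angle from the dark bar and the tongue.

```bash
python3 - <<'E'
from h import *
B=lambda p:np.c_[(p[:,:2]-piv)@ex,(p[:,:2]-piv)@e]*1000
for n,a0 in(("top0",.926),("top2",0)):
    f=np.load(n+".npy",allow_pickle=True).item(); P=cloud(f); c=f["color"].astype(int)
    v,u=np.nonzero((c.max(2)<50)); k=(u>215)&(u<300)&(v>115)&(v<200); u,v=u[k],v[k]
    q=B(onplane(f,np.c_[u,v],.115)); 
    al=q@[np.sin(a0),np.cos(a0)]; la=q@[np.cos(a0),-np.sin(a0)]
    k=(al>40)&(al<100)&(abs(la)<18); 
    m=[(round(al[j].mean()),round(la[j].mean(),2),round(np.ptp(la[j]),1),j.sum()) for lo in range(40,100,12) for j in [k&(al>=lo)&(al<lo+12)]]
    print(n,m,"fit",np.polyfit(al[k],la[k],1))
    # points high at tab: z>.12 , al 125..142
    X=P.reshape(-1,3); bq=B(X); al=bq@[np.sin(a0),np.cos(a0)]; la=bq@[np.cos(a0),-np.sin(a0)]
    k=(al>124)&(al<141)&(abs(la)<35)&(X[:,2]>.1)&(X[:,2]<.14); print("tab",k.sum(),la[k].min(),la[k].max(),la[k].mean(),np.median(al[k]))
E
```

```text
top0 [(46, np.float64(-1.79), np.float64(18.0), np.int64(26)), (58, np.float64(-0.65), np.float64(16.8), np.int64(23)), (70, np.float64(-0.64), np.float64(17.4), np.int64(25)), (82, np.float64(-1.27), np.float64(18.0), np.int64(25)), (91, np.float64(-0.54), np.float64(15.0), np.int64(14))] fit [ 0.015775   -2.09141258]
tab 48 -21.465762889676284 22.40939619876371 0.376739781684305 133.67634967474072
top2 [(47, np.float64(-3.81), np.float64(16.8), np.int64(23)), (58, np.float64(-2.98), np.float64(15.1), np.int64(21)), (70, np.float64(-3.99), np.float64(15.9), np.int64(23)), (82, np.float64(-4.25), np.float64(16.8), np.int64(23)), (93, np.float64(-3.17), np.float64(16.8), np.int64(21))] fit [ 3.17349910e-03 -3.88005189e+00]
tab 33 -24.627793096060493 18.244247066328853 -3.4918559917297203 135.38451170878577
```

```bash
python3 - <<'E'
from h import *
B=lambda p:np.c_[(p[:,:2]-piv)@ex,(p[:,:2]-piv)@e]*1000
P=[]
for i in range(4):
    f=grab_frame("top"); X=cloud(f).reshape(-1,3); P.append(np.c_[B(X),X[:,2]*1000])
Q=np.concatenate(P)
def show(n,lo,hi,z0,z1,w=40):
    q=Q[(Q[:,1]>lo)&(Q[:,1]<hi)&(Q[:,2]>z0)&(Q[:,2]<z1)&(abs(Q[:,0])<w)]
    print(n,len(q),np.percentile(q[:,0],[0,3,50,97,100]).round(1),q.mean(0).round(1))
show("tab",126,140,112,132); show("hasp",143,152,112,136); show("block",158,180,124,136); show("bar top out",80,98,110,120); show("bar top in",40,65,110,120); show("tongue",105,128,88,96); show("rod",186,225,108,118)
g=np.median([cv2.cvtColor(grab_frame("top")["color"],cv2.COLOR_RGB2GRAY) for _ in range(3)],0)
K,d,R,t=cam(f)
# bar side edges along perpendicular profiles
for al in(50,60,70,80,90):
    xs=np.arange(-26,27,1.); w=np.c_[[piv+x/1000*ex+al/1000*e for x in xs],np.full(len(xs),.115)]
    p=cv2.projectPoints(w,cv2.Rodrigues(R)[0],t,K,d)[0].astype(np.float32)
    v=cv2.remap(g.astype(np.float32),p[...,0],p[...,1],cv2.INTER_LINEAR).ravel(); print(al,v[::2].astype(int))
E
```

```text
tab 128 [-25.4 -24.6  -3.   16.8  19. ] [ -3.4 135.6 127.2]
hasp 171 [-31.  -30.5  -3.   26.7  27.7] [ -2.7 146.5 131.1]
block 307 [-16.4 -15.2  -0.9  13.   14. ] [ -1.  169.1 129.7]
bar top out 154 [-12.4 -11.4  -3.    7.1   7.7] [ -2.6  89.  114.4]
bar top in 216 [-12.  -11.2  -1.8   7.7   8.5] [ -2.1  52.3 114.3]
tongue 176 [-13.2 -12.6  -2.7   6.3   7.2] [ -3.  116.9  92. ]
rod 163 [-6.3 -5.6 -1.2  3.4  4. ] [ -1.2 205.6 112.4]
50 [ 79  75  73  71  67  62  57  48  40  35  34  35  39  38  38  44  56  71
  88 101 111 113 114 114 114 114 115]
60 [ 76  74  73  71  71  65  57  45  37  33  36  37  37  38  41  44  58  74
  91 103 111 114 115 116 116 116 115]
70 [ 74  73  72  71  69  62  54  43  36  34  35  38  40  40  40  44  58  74
  91 102 110 114 115 114 116 116 115]
80 [ 80  75  74  72  69  64  57  46  40  37  37  36  37  39  42  46  59  75
  92 103 111 114 115 115 115 115 115]
90 [ 72  72  71  70  68  62  54  45  39  36  36  36  36  34  34  38  54  72
  90 102 110 115 115 115 115 116 116]
```

The tab sits about −1.8 mm off the hasp centre, an angle of about −0.014 rad, which is in tolerance. I'll lower behind the knob.

Request:
move_arm:
  plan:
    - {"fingers": 0,"x": 0.2,"y": 0,"z": 2,"ax": 0,"ay": 0,"az": 0}
    - {"fingers": 0,"x": 0.2,"y": 0,"z": 4,"ax": 0,"ay": 0,"az": 0}
    - {"fingers": 0,"x": 0.2,"y": 0,"z": 6,"ax": 0,"ay": 0,"az": 0}
    - {"fingers": 0,"x": 0.2,"y": 0,"z": 7.4,"ax": 0,"ay": 0,"az": 0}
    - {"fingers": 0,"x": 0.2,"y": 0,"z": 7.7,"ax": 0,"ay": 0,"az": 0}
    - {"fingers": 0,"x": 0.2,"y": 0,"z": 7.7,"ax": 0,"ay": 0,"az": 0}
    - {"fingers": 0,"x": 0.2,"y": 0,"z": 7.7,"ax": 0,"ay": 0,"az": 0}

```text
time_s: 7.93
position: [0.4935, 0.198, 0.1185]
tcp_rot: [3.14, 0.0, 1.878]
wrist_force: [-0.1, -0.4, 1.3]
opening: 0.0006
finger_force: 0.0
```

```bash
python3 -c "
from h import *
st();print(step(box(0,.245),.118,YB))"
```

```text
t 7.93 pos [0.4935 0.198  0.1185] box 0.0006 0.2764 yaw [3.14  0.    1.878] F [-0.1 -0.4  1.3] op 0.0006 ff 0.0
(array([-3.14, -0.05,  0.05]), array([ 0.001,  0.   , -0.002]))
```

Request:
move_arm:
  plan:
    - {"fingers": 0,"x": -0.8,"y": 0,"z": 0,"ax": 0,"ay": 0,"az": 0}
    - {"fingers": 0,"x": -1.4,"y": 0,"z": 0,"ax": 0,"ay": 0,"az": 0}
    - {"fingers": 0,"x": -1.8,"y": 0,"z": 0,"ax": 0,"ay": 0,"az": 0}
    - {"fingers": 0,"x": -2.2,"y": 0,"z": 0,"ax": 0,"ay": 0,"az": 0}
    - {"fingers": 0,"x": -2.6,"y": 0,"z": 0,"ax": 0,"ay": 0,"az": 0}
    - {"fingers": 0,"x": -2.9,"y": 0,"z": 0,"ax": 0,"ay": 0,"az": 0}
    - {"fingers": 0,"x": -3.1,"y": 0,"z": 0,"ax": 0,"ay": 0,"az": 0}
    - {"fingers": 0,"x": -3.1,"y": 0,"z": 0,"ax": 0,"ay": 0,"az": 0}

```text
time_s: 8.6
position: [0.5026, 0.168, 0.1177]
tcp_rot: [3.142, 0.0, 1.878]
wrist_force: [0.3, 0.5, 0.3]
opening: 0.0006
finger_force: 0.0
```

```bash
python3 -c "
from h import *
st();print(step(box(0,.22),.118,YB))"
```

```text
t 8.6 pos [0.5026 0.168  0.1177] box 0.0001 0.245 yaw [3.142 0.    1.878] F [0.3 0.5 0.3] op 0.0006 ff 0.00014619999546994222
(array([-2.5 , -0.01, -0.03]), array([ 0.   ,  0.   , -0.003]))
```

```bash
python3 -c "
from h import *
f=grab_frame('scene');cv2.imwrite('pics/s3.png',cv2.resize(f['color'][120:270,180:340,::-1],None,fx=4,fy=4,interpolation=cv2.INTER_CUBIC))"
```

```text
(no output)
```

View pics/s3.png

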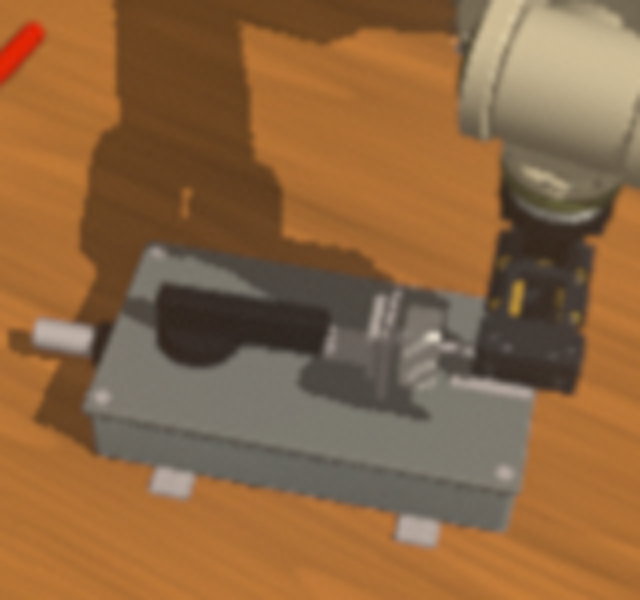

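The gripper at (535,330) hides the knob. The handle and tab (378,330) line up with the hasp. I'll keep pushing in small steps and watch the force.

Request:
move_arm:
  plan:
    - {"fingers": 0,"x": -0.3,"y": 0,"z": 0,"ax": 0,"ay": 0,"az": 0}
    - {"fingers": 0,"x": -0.6,"y": 0,"z": 0,"ax": 0,"ay": 0,"az": 0}
    - {"fingers": 0,"x": -0.9,"y": 0,"z": 0,"ax": 0,"ay": 0,"az": 0}
    - {"fingers": 0,"x": -1.2,"y": 0,"z": 0,"ax": 0,"ay": 0,"az": 0}
    - {"fingers": 0,"x": -1.5,"y": 0,"z": 0,"ax": 0,"ay": 0,"az": 0}

```text
time_s: 9.07
position: [0.5069, 0.1538, 0.1176]
tcp_rot: [-3.141, -0.0, 1.878]
wrist_force: [-0.9, 4.2, 0.3]
opening: 0.0006
finger_force: 1.7
```

```bash
python3 -c "
from h import *
st()"
```

```text
t 9.07 pos [0.5069 0.1538 0.1176] box -0.0001 0.2302 yaw [-3.141 -0.     1.878] F [-0.9  4.2  0.3] op 0.0006 ff 1.7205585826013703
```

Request:
move_arm:
  plan:
    - {"fingers": 0,"x": -0.3,"y": 0,"z": 0,"ax": 0,"ay": 0,"az": 0}
    - {"fingers": 0,"x": -0.6,"y": 0,"z": 0,"ax": 0,"ay": 0,"az": 0}
    - {"fingers": 0,"x": -0.9,"y": 0,"z": 0,"ax": 0,"ay": 0,"az": 0}
    - {"fingers": 0,"x": -1.1,"y": 0,"z": 0,"ax": 0,"ay": 0,"az": 0}

```text
time_s: 9.4
position: [0.5104, 0.1432, 0.1176]
tcp_rot: [-3.141, -0.0, 1.878]
wrist_force: [0.1, 3.2, -1.6]
opening: 0.0004
finger_force: 1.6
```

```bash
python3 -c "
from h import *
st()"
```

```text
t 9.4 pos [0.5104 0.1432 0.1176] box -0.0 0.219 yaw [-3.141 -0.     1.878] F [ 0.1  3.2 -1.6] op 0.0004 ff 1.6333321073034313
```

Steady 3 N sliding, with no butting. I'll continue to the stop.

Request:
move_arm:
  plan:
    - {"fingers": 0,"x": -0.2,"y": 0,"z": 0,"ax": 0,"ay": 0,"az": 0}
    - {"fingers": 0,"x": -0.4,"y": 0,"z": 0,"ax": 0,"ay": 0,"az": 0}
    - {"fingers": 0,"x": -0.6,"y": 0,"z": 0,"ax": 0,"ay": 0,"az": 0}

```text
time_s: 9.65
position: [0.5121, 0.1377, 0.1176]
tcp_rot: [-3.141, -0.0, 1.878]
wrist_force: [-0.1, 2.4, -2.7]
opening: 0.0004
finger_force: 1.6
```

Request:
move_arm:
  plan:
    - {"fingers": 0,"x": -0.2,"y": 0,"z": 0,"ax": 0,"ay": 0,"az": 0}
    - {"fingers": 0,"x": -0.4,"y": 0,"z": 0,"ax": 0,"ay": 0,"az": 0}

```text
time_s: 9.82
position: [0.5123, 0.137, 0.1177]
tcp_rot: [-3.141, -0.007, 1.877]
wrist_force: [-7.0, 32.5, 2.6]
opening: 0.0004
finger_force: 16.7
```

```bash
python3 -c "
from h import *
st()"
```

```text
t 9.82 pos [0.5123 0.137  0.1177] box -0.0001 0.2126 yaw [-3.141 -0.007  1.877] F [-7.  32.5  2.6] op 0.0004 ff 16.714023062959313
```

It stopped hard at y = 0.2126, where home was expected at 0.213. I'll back off, rise and check.

Request:
move_arm:
  plan:
    - {"fingers": 0,"x": 1,"y": 0,"z": 0,"ax": 0,"ay": 0,"az": 0}
    - {"fingers": 0,"x": 3,"y": 0,"z": 0,"ax": 0,"ay": 0,"az": 0}
    - {"fingers": 0,"x": 5,"y": 0,"z": 0,"ax": 0,"ay": 0,"az": 0}
    - {"fingers": 0,"x": 5,"y": 0,"z": -3,"ax": 0,"ay": 0,"az": 0}
    - {"fingers": 0,"x": 6,"y": 0,"z": -6,"ax": 0,"ay": 0,"az": 0}
    - {"fingers": 0,"x": 9,"y": 0,"z": -9,"ax": 0,"ay": 0,"az": 0}
    - {"fingers": 0,"x": 12,"y": 0,"z": -12,"ax": 0,"ay": 0,"az": 0}
    - {"fingers": 0,"x": 12,"y": 0,"z": -12,"ax": 0,"ay": 0,"az": 0}

```text
time_s: 10.48
position: [0.4777, 0.2518, 0.2437]
tcp_rot: [3.131, 0.0, 1.881]
wrist_force: [-0.2, 0.9, 0.2]
opening: 0.0003
finger_force: 0.0
```

Request:
move_arm:
  plan:
    - {"fingers": 0,"x": 0,"y": 0,"z": 0,"ax": 0,"ay": 0,"az": 0}
    - {"fingers": 0,"x": 0,"y": 0,"z": 0,"ax": 0,"ay": 0,"az": 0}
    - {"fingers": 0,"x": 0,"y": 0,"z": 0,"ax": 0,"ay": 0,"az": 0}

```text
time_s: 10.73
position: [0.4771, 0.2473, 0.2363]
tcp_rot: [-3.139, 0.0, 1.877]
wrist_force: [0.9, -0.2, -0.2]
opening: 0.0003
finger_force: 0.0
```

```bash
python3 - <<'E'
from h import *
st()
f=grab_frame("top"); X=cloud(f).reshape(-1,3); B=np.c_[(X[:,:2]-piv)@ex,(X[:,:2]-piv)@e,X[:,2]]*1000
for n,lo,hi,z0,z1 in(("knob",180,255,141,158),("tab",126,140,112,132),("hasp",143,152,112,136),("bar",40,98,108,120)):
    q=B[(B[:,1]>lo)&(B[:,1]<hi)&(B[:,2]>z0)&(B[:,2]<z1)&(abs(B[:,0])<40)]; print(n,len(q),q.min(0),q.max(0),q.mean(0))
cv2.imwrite('pics/crop4.png',cv2.resize(f['color'][115:215,180:325,::-1],None,fx=5.5,fy=5.5,interpolation=cv2.INTER_CUBIC))
E
```

```text
t 10.73 pos [0.4771 0.2473 0.2363] box -0.0001 0.3283 yaw [-3.139  0.     1.877] F [ 0.9 -0.2 -0.2] op 0.0003 ff 0.0
knob 45 [-11.01275063 183.65494942 143.00757496] [  8.59309963 203.43618149 153.62675357] [ -1.36173214 193.60657944 149.01589281]
tab 33 [-24.9637596  126.25121418 114.05033877] [ 18.62273546 138.95924181 131.59563264] [ -3.77174088 134.84086885 125.74178304]
hasp 45 [-30.78775435 143.64483185 114.07733632] [ 27.20643487 149.42525453 135.34120814] [ -2.45780228 146.47075302 131.00177579]
bar 128 [-12.56923842  40.05939617 108.35162727] [  7.97959471  97.76736433 119.0642564 ] [ -2.20746848  68.82475374 114.21804072]
```

View pics/crop4.png

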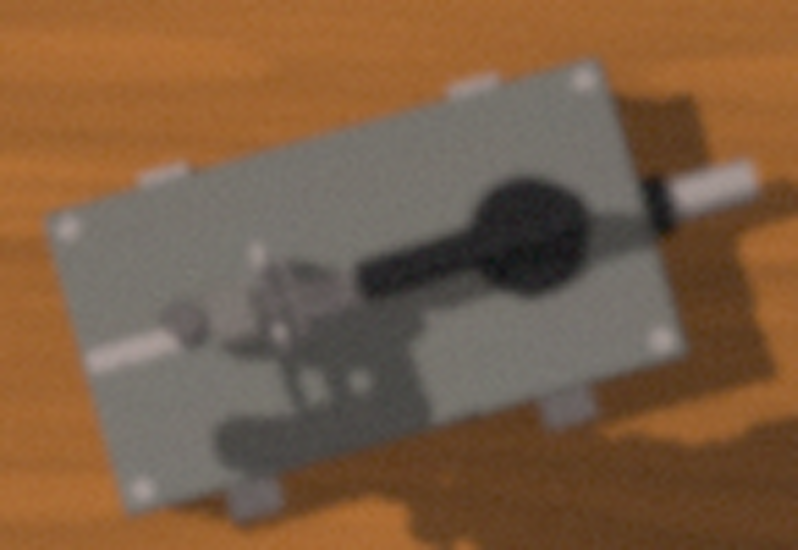

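The picture shows the knob at (187,322) against the guide block, with its centre measured at 193.6 mm where 193 is home. The tab at (290,290) is in line with the hasp and the arm is clear, so I'm handing in.

```bash
python3 -c "
from h import *
print(finish_job())"
```

```text
the job is handed in; nothing more can be done
None
```

The handle is at OFF (about 0.01 rad off line), the bolt is home (knob measured at 193.6 mm, home is 193 mm), the arm is clear and touching nothing, and the job is handed in; no verdict was returned.

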